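# Lean the seedling plates in the slanted growth rack

## Robot

A 7-joint arm with a two-finger parallel gripper is mounted at the origin on the work surface. World frame = base frame: x ahead of the robot, y to its left, z up, the work surface at z = 0. Lengths are in m, angles in rad, forces in N, time in s.
With the tool pointing down it reaches from about 0.425 to 0.925 m from the base axis. Payload 6.8 kg.
Tool frame: the origin (TCP) lies where the fingers leave the gripper's body, on its centre line; the fingertips stand 73 mm ahead of it and the grasp point (between the pads) lies 54 mm ahead of it; z points along the fingers, y is the line along which they close (so a half turn about z gives the same grasp; the last joint's range is limited). The gripper opens to 85 mm and grips with 20 to 120 N. Pads are 22 mm wide; open, the fingers measure 114 mm over their backs; the gripper's body (76 mm by 85 mm) begins 54 mm behind the grasp point. The pads swing forward as they close: fully open they stand 13 mm farther back than shut.
Start: joints at [1.207, 0.477, 0.022, 1.555, -0.011, 1.109, -0.083], TCP at [0.171, -0.653, 0.304] pointing down, gripper open.
Joint ranges: [-2.96, 2.96], [-0.34, 2.1], [-1.41, 1.46], [0.24, 2.44], [-1.37, 4.51], [0.17, 1.92], [-2.96, 2.96]. Speed limits (rad/s): [2.39, 2.39, 3.14, 3.14, 3.14, 3.14, 3.14].

## Interface

Orientations are given as a rotation vector (axis times angle).
In Python, from bench import r, vision, job, telemetry gives the robot as it stands (r), with the cameras (vision), the job (job) and the readings (telemetry).
- The arm moves only by the tool drive_effector, called after "Request:" in YAML: its name, and indented under it one key for each argument. Schema: {"type":"object","properties":{"steps":{"type":"array","items":{"type":"object","properties":{"xyz":{"type":"array","items":{"type":"number"},"minItems":3,"maxItems":3},"rot":{"type":"array","items":{"type":"number"},"minItems":3,"maxItems":3}},"additionalProperties":false},"minItems":1,"maxItems":5},"jaw":{"type":"number"},"clamp_n":{"type":"number"},"only":{"type":"string"},"quiet":{"type":"boolean"},"lines":{"type":"string"}},"required":["steps"],"additionalProperties":false}. steps is a list of rows, 1 to 5 of them, each an object with the fields xyz (a list: dx, dy, dz in m), rot (a list: a rotation vector rx, ry, rz in rad); a field left out counts as zero; each row is the pose to reach, as a shift and turn from the pose commanded when the call began, along the tool's axes at that moment; what a row does not reach only later rows make up. A row lasts 1/10 s, in which the tool goes at most 0.05 m and 0.15 rad, less where a joint would pass 70% of its speed; a pose out of reach is approached as far as the arm can. jaw is the finger opening in m, set as the call begins (left out keeps the last). The fingers move at their own pace and stop on an object; clamp_n is the grip in N (left out, the last holds). Time passes only in rows, so rows that do not move let the fingers close. The tool returns the time, the measured TCP pose, the force, the opening and the grip force at its end. only (a regular expression) keeps the lines of the reply that match it, lines (a string "A,B") keeps lines A to B, and quiet returns only ok. Input that does not fit is refused with a message, and nothing moves.
- telemetry.get_obs(): the state, without advancing time (a new reading comes with each control period).
- vision.grab_frame(name): name is "scene" or "top" or "wrist"; returns (picture, depth): 480x640x3 uint8, blue, green, red; 480x640 float32, m along the optical axis (not along the pixel's ray), 0 where there is no reading.
- vision.camera_info(name): a dict with "camera_matrix" (3x3 intrinsics, pixels), "R" (3x3) and "t" (3): a world point X has camera coordinates R X + t. Camera axes: x right, y down, z forward; pixel columns grow to the right and rows downward; lengths in m; the calibration is good to about 2 mm. The wrist camera is an equidistant fisheye: a pixel r from the principal point sees the ray r / f radians off the axis. A picture is of the moment at which its call begins: read the wrist's pose just before it. camera_info takes no time and is no camera call; for the wrist camera it gives the pose at the moment of the call.
- job.hand_in(): hands the job in; it is judged then, once.
The state is a dict: "clock": time; "joints": joint angles; "qvel": joint speeds; "tau": joint torques, N m; "tcp_pos": TCP position; "orientation": TCP orientation; "contact_force": force on the tool from outside, world axes, zero at the start; "moment": the same for the moment, N m; "grip_width": finger opening in m; "gripper_force": force on a finger pad.
Only numpy, scipy, OpenCV 4.12 (cv2) and the standard library are available. Lean on these libraries where they do the work, as an engineer would, in place of code of your own. Each camera call takes 0.05 s, during which the arm holds its last target. There are 200 camera calls.

## Task

Start the root-growth run: take the seedling plate with the green tape out of the grey carrier and lean it in bay one of the white slanted rack (one dot), then lean the one with the orange tape in bay two (two dots). Each plate must stand taped edge up and lid facing out from the backrest, fully down on its ledge with its base flush against the backrest; lower it in, do not drop it, and let go. Leave the blue-taped control plate in the carrier, and do not disturb the pot, the wash bottle or the pipette tip box.

Things in the scene. Friction and masses are not known exactly. Their poses are not given: they have to be found in the camera images.
- plate_green: closed square seedling dish 120 wide (y), 120 tall (z), 17 mm thick (x), 0.11 kg, green tape over the middle 100 mm of its top edge and 20 mm down both faces. Origin: middle of the bottom edge, mid-thickness. x: out of the clear lid face (seedling row shows); the white base is the -x face; z: up to the taped edge. Starts upright in any of the carrier's 3 places. Goes in bay one.
- plate_orange: closed square seedling dish 120 wide (y), 120 tall (z), 17 mm thick (x), 0.11 kg, orange tape over the middle 100 mm of its top edge and 20 mm down both faces. Origin: middle of the bottom edge, mid-thickness. x: out of the clear lid face (seedling row shows); the white base is the -x face; z: up to the taped edge. Starts upright in any of the carrier's 3 places. Goes in bay two.
- plate_blue: closed square seedling dish 120 wide (y), 120 tall (z), 17 mm thick (x), 0.11 kg, blue tape over the middle 100 mm of its top edge and 20 mm down both faces. Origin: middle of the bottom edge, mid-thickness. x: out of the clear lid face (seedling row shows); the white base is the -x face; z: up to the taped edge. Starts upright in any of the carrier's 3 places. Control: stays.
- bay_1: First bay of the rack (one black dot; at rack x = -15 mm). Origin: mid inner corner of ledge and backrest, 30 mm above the bench. z: up the backrest, leaning 25 deg from vertical to rack -x; x: square to it, outward, 25 deg up. Backrest: x = 0, to z = 70. Ledge: z = 0, 25 deep, lip to z = 14; cheeks at y = +-70, to z = 40. Plate home: its origin at x = 8.5, z = 0 mm, axes along the bay's.
- bay_2: Second bay of the rack (two black dots; at rack x = +80 mm). Origin: mid inner corner of ledge and backrest, 30 mm above the bench. z: up the backrest, leaning 25 deg from vertical to rack -x; x: square to it, outward, 25 deg up. Backrest: x = 0, to z = 70. Ledge: z = 0, 25 deep, lip to z = 14; cheeks at y = +-70, to z = 40. Plate home: its origin at x = 8.5, z = 0 mm, axes along the bay's.
- rack: white slanted growth rack with two bays, one before the other, black dots on their lips and backrests; fixed to the bench, 200 (x) by 156 mm (y), backrests (4 mm thick) up to 95 mm high. Origin: on the bench, 23 mm to -x of its middle, z up. Plates in it lean towards its -x, lids to +x and up, their top 50 mm standing free above the backrest.
- carrier: grey open carrier, fixed, 200 (x) by 146 mm (y), end walls 76 mm high. Origin: on the bench under its middle, z up. Places at x = -60, 0, +60 mm: a plate stands upright on the floor (z = 6 mm), lid to +x, its ends in vertical grooves 21 mm wide, up to z = 70 mm, made by ribs at |y| > 53 mm; 43 mm free between plates. Lifted 75 mm a plate is clear of the grooves.
- pot: translucent plant pot with seedlings, 106 mm across, 108 mm tall (185 mm with the plants), loose. Origin: centre of its underside.
- bottle: white wash bottle with blue cap and spout, 72 mm across, 172 mm tall (215 mm with the spout), loose. Origin: centre of its underside.
- tip_box: teal pipette tip box, 82 mm (x) by 122 mm (y), 50 mm tall (60 mm with tips), loose. Origin: centre of its underside.

How it is judged:
By the outcome, as a careful person would: the job done as asked, in the order asked, and still so for the second after the job is handed in, with the robot touching nothing.
It also fails if it takes over 64 s, if anything falls off the work surface, if the arm or the gripper's body presses on something with over 40 N, if the wrist force passes 120 N, or if a joint passes its speed limit or range.

## Working session

There is one attempt and no reset: what is moved stays moved. The work goes in short steps, Python scripts to look and compute and a tool call to move; the robot and the scene stay as the last step left them, time stands still between calls to the robot, and variables do not carry over. Pictures are saved under pics/ and viewed, at most 10 in all, crops included, and the job is handed in when it is done.

```bash
ls; mkdir -p pics
```

Run:
```python
from bench import r, vision, job, telemetry
import cv2,numpy as np
o=telemetry.get_obs();print(o)
np.set_printoptions(precision=4,suppress=True)
for n in("scene","top"):
    p,d=vision.grab_frame(n);cv2.imwrite(f"pics/{n}0.png",p);np.save(f"pics/{n}0.npy",d);c=vision.camera_info(n);print(n,c, (d>0).mean())
```

```text
bench.py
pics
{'clock': 0.0, 'joints': array([ 1.20690053,  0.47783272,  0.02233918,  1.55643999, -0.0114916 ,
        1.10929848, -0.08317614]), 'qvel': array([-0.00017222, -0.00063136,  0.00159065,  0.00204121, -0.00050487,
       -0.0005591 , -0.00092677]), 'tau': array([-6.32156643e-04, -5.96457696e+01,  1.60782784e+00, -2.81198984e+01,
        1.24740784e-02,  9.53816925e-03,  1.64188918e-05]), 'tcp_pos': array([ 0.17066461, -0.65259929,  0.30290855]), 'orientation': array([-3.11414670e+00, -4.00399436e-01,  5.96575877e-04]), 'contact_force': array([0.78190654, 0.23253341, 0.15050939]), 'moment': array([-0.02962936,  0.03710777, -0.03170077]), 'gripper_force': 0.0, 'grip_width': 0.08524259043841696}
scene {'camera_matrix': array([[461.2623,   0.    , 319.4585],
       [  0.    , 461.2623, 231.8329],
       [  0.    ,   0.    ,   1.    ]]), 'R': array([[ 0.4562,  0.8899, -0.0045],
       [ 0.7102, -0.3672, -0.6007],
       [-0.5362,  0.2708, -0.7995]]), 't': array([-0.2626, -0.4166,  1.5614])} 0.9958235677083334
top {'camera_matrix': array([[564.404 ,   0.    , 314.8971],
       [  0.    , 564.404 , 242.6934],
       [  0.    ,   0.    ,   1.    ]]), 'R': array([[-0.0457, -0.999 , -0.0018],
       [-0.9782,  0.0451, -0.2027],
       [ 0.2025, -0.0075, -0.9792]]), 't': array([0.0104, 0.613 , 1.5916])} 0.9958821614583333
```

View pics/top0.png

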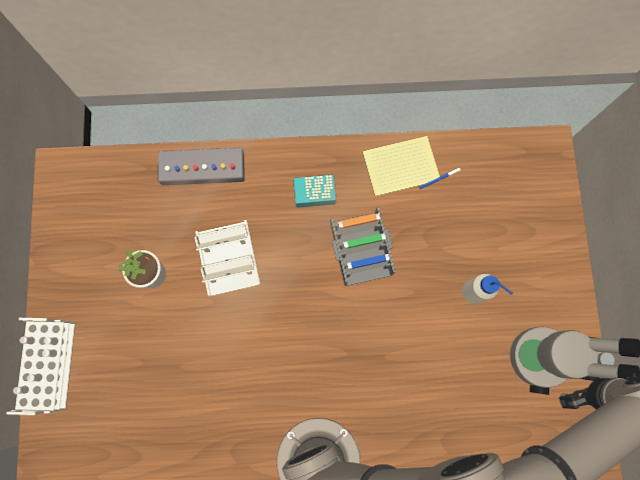

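View pics/scene0.png

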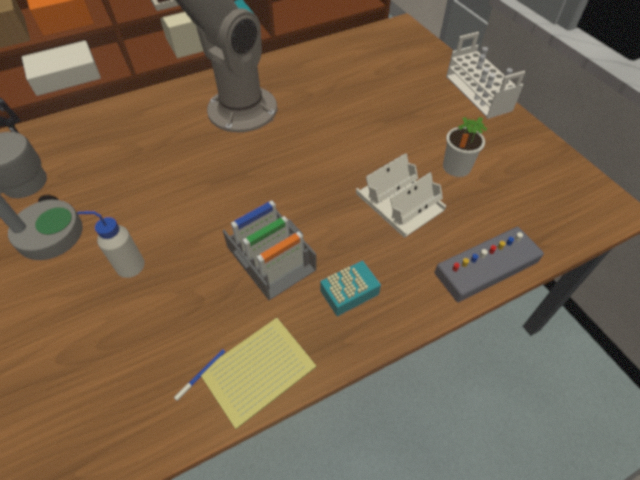

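Create h.py:
```python
from bench import r, vision, job, telemetry
import cv2,numpy as np
from scipy.spatial.transform import Rotation as Ro
np.set_printoptions(precision=4,suppress=True)
def unproj(c,u,v,d):
    K=c["camera_matrix"];X=np.stack([(u-K[0,2])/K[0,0]*d,(v-K[1,2])/K[1,1]*d,d],-1)
    return (X-c["t"])@c["R"]
def onplane(c,u,v,z):
    K=c["camera_matrix"];w=np.array([(u-K[0,2])/K[0,0],(v-K[1,2])/K[1,1],1.])@c["R"];o=-c["R"].T@c["t"]
    return o+w*(z-o[2])/w[2]
def tri(c1,p1,c2,p2):
    P=[c["camera_matrix"]@np.c_[c["R"],c["t"]] for c in(c1,c2)]
    X=cv2.triangulatePoints(P[0],P[1],np.array(p1,float).reshape(2,1),np.array(p2,float).reshape(2,1));return X[:3,0]/X[3,0]
HUE={"green":(50,80),"orange":(5,16),"blue":(105,125)}
```

Run:
```python
from h import *
roi={"top":(325,200,400,290),"scene":(220,195,320,300)}
C={n:vision.camera_info(n) for n in roi}
for col,(a,b) in HUE.items():
    cen={}
    for n in roi:
        p=cv2.imread(f"pics/{n}0.png");d=np.load(f"pics/{n}0.npy");h=cv2.cvtColor(p,cv2.COLOR_BGR2HSV)
        m=cv2.inRange(h,(a,130,60),(b,255,255));x0,y0,x1,y1=roi[n];k=np.zeros_like(m);k[y0:y1,x0:x1]=m[y0:y1,x0:x1]
        v,u=np.nonzero(k);X=unproj(C[n],u,v,d[v,u]);q=X[X[:,2]>np.percentile(X[:,2],90)-.006]
        rc=cv2.minAreaRect(q[:,:2].astype(np.float32)*1000)
        print(col,n,len(u),"ztop",np.percentile(X[:,2],[50,90,98]),"ctr",q.mean(0),rc)
        K=np.abs(X[:,2]-np.percentile(X[:,2],90))<.006;cen[n]=(u[K].mean(),v[K].mean())
    print("tri",tri(C["top"],cen["top"],C["scene"],cen["scene"]))
p=cv2.imread("pics/top0.png")[205:300,190:400];q=cv2.imread("pics/scene0.png")[150:300,220:450]
a=cv2.resize(p,(760,344),interpolation=cv2.INTER_CUBIC);b=cv2.resize(q[:, :],(390,254),interpolation=cv2.INTER_CUBIC)
b2=cv2.resize(cv2.imread("pics/scene0.png")[150:240,350:450],(282,254),interpolation=cv2.INTER_CUBIC)
o=np.zeros((598,760,3),np.uint8);o[:344]=a;o[344:,:390]=b;o[344:,400:682]=b2;cv2.imwrite("pics/crop.png",o)
```

```text
green top 143 ztop [0.1254 0.1297 0.1319] ctr [ 0.5979 -0.1679  0.1435] ((463.7353515625, -74.58053588867188), (74.88680267333984, 389.81463623046875), 58.686195373535156)
green scene 152 ztop [0.1263 0.1282 0.1294] ctr [ 0.6093 -0.1589  0.132 ] ((910.5885620117188, -264.8877258300781), (80.68709564208984, 697.169921875), 70.6690902709961)
tri [ 0.6029 -0.165   0.1267]
orange top 2298 ztop [0.0008 0.1184 0.1302] ctr [ 0.6465 -0.1406  0.1768] ((493.7158203125, -63.8721923828125), (86.89081573486328, 439.0161437988281), 63.62276077270508)
orange scene 5149 ztop [0.0003 0.0041 0.1276] ctr [ 0.5689 -0.1423  0.0182] ((793.0272216796875, -270.1750793457031), (285.5456237792969, 886.0368041992188), 63.2344856262207)
tri [ 0.6536 -0.1547  0.1276]
blue top 221 ztop [0.1261 0.1303 0.1333] ctr [ 0.5377 -0.1621  0.1475] ((436.55029296875, -81.80059814453125), (73.10575866699219, 344.87774658203125), 52.300174713134766)
blue scene 209 ztop [0.1258 0.1281 0.1295] ctr [ 0.5465 -0.1657  0.126 ] ((545.9076538085938, -164.2906036376953), (17.940092086791992, 91.10449981689453), 10.164466857910156)
tri [ 0.5422 -0.1648  0.1207]
```

View pics/crop.png

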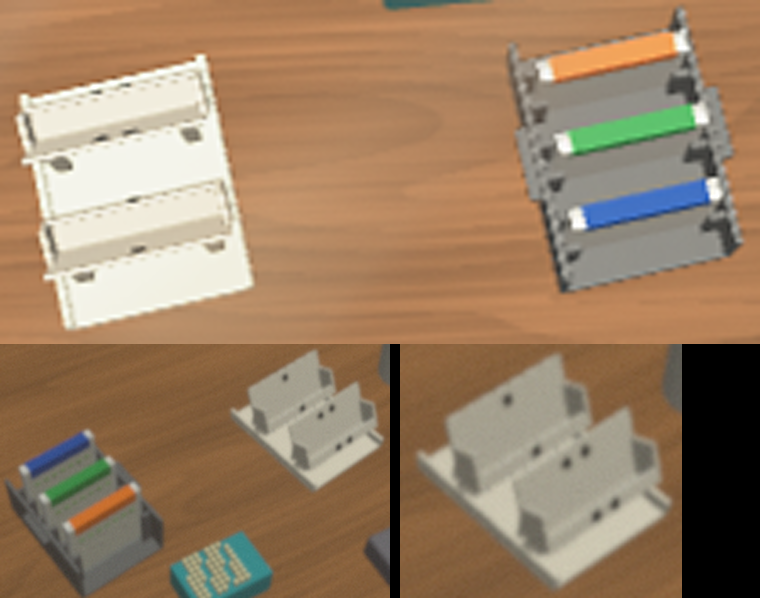

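The crop shows the rack's dots: one dot on the nearer bay and two on the farther, with backrests leaning to the robot. The carrier order from far to near is orange, green, blue. Next I'll get precise axes.

Add to h.py:
```python
def tapes(n,p,roi,c,z=.126):
    out={};h=cv2.cvtColor(p,cv2.COLOR_BGR2HSV);x0,y0,x1,y1=roi
    for col,(a,b) in HUE.items():
        m=cv2.inRange(h,(a,170 if col=="orange" else 130,60),(b,255,255))[y0:y1,x0:x1]
        k,l,s,ce=cv2.connectedComponentsWithStats(m);i=1+np.argmax(s[1:,4]);v,u=np.nonzero(l==i)
        (cx,cy),wh,_=rc=cv2.minAreaRect(np.c_[u+x0,v+y0].astype(np.float32));b4=cv2.boxPoints(rc)
        e=sorted([(b4[j]+b4[(j+1)%4])/2 for j in range(4)],key=lambda q:0);L=[(np.linalg.norm(b4[j]-b4[(j+1)%4]),(b4[j]+b4[(j+1)%4])/2) for j in range(4)]
        L.sort(key=lambda t:t[0]);out[col]=(s[i,4],[L[0][1],L[1][1]])
    return out
def tool_delta(P,Rw,o=None):
    """target TCP pose -> row in current tool axes"""
    o=o or telemetry.get_obs();R0=Ro.from_rotvec(o["orientation"])
    return np.r_[R0.inv().apply(np.array(P)-o["tcp_pos"]),(R0.inv()*Rw).as_rotvec()]
```

Run:
```python
from h import *
roi={"top":(325,200,400,290),"scene":(220,195,320,265)}
C={n:vision.camera_info(n) for n in roi};T={n:tapes(n,cv2.imread(f"pics/{n}0.png"),roi[n],C[n]) for n in roi}
for col in HUE:
    E={n:sorted([onplane(C[n],*e,.126) for e in T[n][col][1]],key=lambda X:X[1]) for n in roi}
    for n in roi: 
        a,b=E[n];print(col,n,T[n][col][0],(a+b)/2,"len",np.linalg.norm(b-a),"yaw of +x normal",np.degrees(np.arctan2(-(b-a)[0],(b-a)[1])))
d=np.load("pics/top0.npy")
for nm,u,v in(("bottle",490,285),("pot",146,270),("tip",315,190),("rackdeck",225,250),("rack front",232,283)):
    print(nm,unproj(C["top"],u,v,d[v,u]))
# carrier+rack outline corners on bench/known heights: rack mask
h=cv2.cvtColor(cv2.imread("pics/top0.png"),cv2.COLOR_BGR2HSV)
m=cv2.inRange(h,(0,0,150),(180,70,255));k=np.zeros_like(m);k[215:300,185:265]=m[215:300,185:265]
v,u=np.nonzero(k);X=unproj(C["top"],u,v,d[v,u])
for zl,zh in((-.01,.012),(.02,.05),(.05,.08),(.085,.11)):
    q=X[(X[:,2]>zl)&(X[:,2]<zh)]
    print(zl,len(q),cv2.minAreaRect((q[:,:2]*1000).astype(np.float32)) if len(q)>5 else "")
```

```text
green top 140 [ 0.5983 -0.1575  0.126 ] len 0.09414189687225644 yaw of +x normal 11.631477365677721
green scene 152 [ 0.6053 -0.1577  0.126 ] len 0.08955894135392253 yaw of +x normal 10.140846768374024
orange top 24 [ 0.6534 -0.1623  0.126 ] len 0.05881940871308584 yaw of +x normal 10.914039385018373
orange scene 324 [ 0.6665 -0.1462  0.126 ] len 0.09388500637744752 yaw of +x normal 10.32401232909252
blue top 221 [ 0.5403 -0.164   0.126 ] len 0.09571219229338648 yaw of +x normal 10.016698692871616
blue scene 209 [ 0.5474 -0.1644  0.126 ] len 0.09177206275510692 yaw of +x normal 9.717258294100425
bottle [ 0.4524 -0.4821  0.1723]
pot [0.5463 0.4616 0.1109]
tip [ 0.7773 -0.0255  0.0502]
rackdeck [0.6153 0.2553 0.0023]
rack front [0.5134 0.2355 0.003 ]
-0.01 1416 ((591.10205078125, 251.38717651367188), (204.34034729003906, 165.84207153320312), 10.387927055358887)
0.02 1057 ((588.4222412109375, 246.80905151367188), (194.60520935058594, 156.6206512451172), 9.830842018127441)
0.05 480 ((598.4512329101562, 248.984375), (145.53848266601562, 149.93487548828125), 10.672999382019043)
0.085 209 ((587.125, 246.36105346679688), (134.5028839111328, 147.73220825195312), 10.473686218261719)
```

Add to h.py:
```python
def Rdown(yaw,tilt=0):
    """tool y = horizontal at yaw (deg), z down; tilt>0 leans plate top to -y_tool"""
    c,s=np.cos(np.radians(yaw)),np.sin(np.radians(yaw))
    n=np.array([c,s,0]);up=np.array([0,0,1.]);t=np.radians(tilt)
    y=np.cos(t)*n+np.sin(t)*up;z=-(np.cos(t)*up-np.sin(t)*n)
    return Ro.from_matrix(np.c_[np.cross(y,z),y,z])
```

Run:
```python
from h import *
print(tool_delta([.6,-.158,.38],Rdown(10.3)))
c=vision.camera_info("wrist");o=telemetry.get_obs();R0=Ro.from_rotvec(o["orientation"]).as_matrix()
print(c["camera_matrix"],R0.T@(-c["R"].T@c["t"]-o["tcp_pos"]),c["R"]@R0)
```

Request:
drive_effector:
  steps:
    - {"xyz":[0, 0, -0.04]}
    - {"xyz":[0, 0, -0.08]}
  jaw: 0.05
  clamp_n: 30

```text
clock: 0.3
tcp_pos: [0.1706, -0.6522, 0.3829]
orientation: [-3.112, -0.4, 0.001]
contact_force: [0.3, -1.2, 0.3]
grip_width: 0.0591
gripper_force: 0.0
```

Request:
drive_effector:
  steps:
    - {"xyz":[0.04, -0.027, 0], "rot":[0, 0, -0.12]}
    - {"xyz":[0.08, -0.055, 0], "rot":[0, 0, -0.24]}
    - {"xyz":[0.12, -0.082, 0], "rot":[0, 0, -0.36]}
    - {"xyz":[0.16, -0.11, 0], "rot":[0, 0, -0.48]}
    - {"xyz":[0.20, -0.137, 0], "rot":[0, 0, -0.6]}

```text
clock: 0.8
tcp_pos: [0.3305, -0.468, 0.3837]
orientation: [-2.855, -1.31, 0.0]
contact_force: [0.7, -0.9, -0.3]
grip_width: 0.0502
gripper_force: 0.0
```

Run:
```python
from h import *
print(tool_delta([.6,-.158,.38],Rdown(10.3)))
```

```text
[ 0.4108  0.0023  0.0037 -0.0004 -0.0001 -0.8899]
```

Request:
drive_effector:
  steps:
    - {"xyz":[0.045, 0, 0], "rot":[0, 0, -0.1]}
    - {"xyz":[0.09, 0, 0], "rot":[0, 0, -0.2]}
    - {"xyz":[0.135, 0, 0], "rot":[0, 0, -0.3]}
    - {"xyz":[0.18, 0, 0], "rot":[0, 0, -0.4]}
    - {"xyz":[0.225, 0, 0], "rot":[0, 0, -0.5]}

```text
clock: 1.3
tcp_pos: [0.4778, -0.2985, 0.3837]
orientation: [-2.443, -1.975, 0.001]
contact_force: [0.4, -0.3, 0.1]
grip_width: 0.0496
gripper_force: 0.0
```

Run:
```python
from h import *
print(tool_delta([.6,-.158,.38],Rdown(10.3)))
```

```text
[ 0.163   0.09    0.0037 -0.0004  0.     -0.3909]
```

Request:
drive_effector:
  steps:
    - {"xyz":[0.04, 0.022, 0], "rot":[0, 0, -0.1]}
    - {"xyz":[0.08, 0.045, 0], "rot":[0, 0, -0.2]}
    - {"xyz":[0.12, 0.068, 0], "rot":[0, 0, -0.3]}
    - {"xyz":[0.163, 0.09, 0.0037], "rot":[0, 0, -0.39]}
    - {"xyz":[0.163, 0.09, 0.0037], "rot":[0, 0, -0.391]}

```text
clock: 1.8
tcp_pos: [0.6027, -0.1519, 0.3793]
orientation: [-2.0, -2.419, -0.007]
contact_force: [-1.1, -0.4, 0.3]
grip_width: 0.0501
gripper_force: 0.0
```

Request:
drive_effector:
  steps:
    - {}

```text
clock: 1.9
tcp_pos: [0.6001, -0.1586, 0.3794]
orientation: [-2.014, -2.409, 0.001]
contact_force: [-0.6, -1.3, -0.4]
grip_width: 0.0505
gripper_force: 0.0
```

Run:
```python
from h import *
o=telemetry.get_obs();c=vision.camera_info("wrist");p,d=vision.grab_frame("wrist")
cv2.imwrite("pics/w1.png",p);np.savez("pics/w1.npz",d=d,**c);print(o["tcp_pos"],o["joints"])
```

```text
[ 0.6001 -0.1586  0.3794] [ 0.5347  0.3744 -0.5026  1.5721  0.1864  1.2446  0.1796]
```

View pics/w1.png

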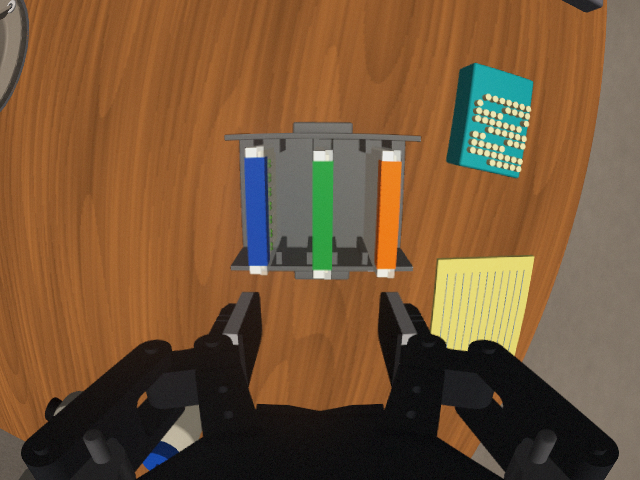

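Wrist view: blue (257,210), green (323,215), orange (388,212). Seedlings show on blue's +x face at (270,200), so lids face world +x, which matches the rack.

Add to h.py:
```python
def wray(c,uv):
    q=cv2.fisheye.undistortPoints(np.array(uv,float).reshape(-1,1,2),c["camera_matrix"],np.zeros(4))[:,0]
    return -c["R"].T@c["t"],np.c_[q,np.ones(len(q))]@c["R"]
def wplane(c,uv,z):
    o,w=wray(c,uv);return o+w*((z-o[2])/w[:,2])[:,None]
def wtapes(p,roi,sat=150):
    h=cv2.cvtColor(p,cv2.COLOR_BGR2HSV);x0,y0,x1,y1=roi;out={}
    for col,(a,b) in HUE.items():
        m=cv2.inRange(h,(a,sat,110),(b,255,255))[y0:y1,x0:x1]
        k,l,s,ce=cv2.connectedComponentsWithStats(m)
        if k<2: continue
        i=1+np.argmax(s[1:,4]);v,u=np.nonzero(l==i)
        out[col]=np.c_[u+x0,v+y0].astype(float)
    return out
def midray(o1,w1,o2,w2):
    A=np.c_[w1,-w2];s=np.linalg.lstsq(A,o2-o1,rcond=None)[0];a,b=o1+s[0]*w1,o2+s[1]*w2;return (a+b)/2,np.linalg.norm(a-b)
```

Run:
```python
from h import *
z=np.load("pics/w1.npz");c=dict(z);p=cv2.imread("pics/w1.png")
ct=vision.camera_info("top");ot=-ct["R"].T@ct["t"]
T=tapes("top",cv2.imread("pics/top0.png"),(325,200,400,290),ct)
for col,px in wtapes(p,(225,130,420,290)).items():
    X=wplane(c,px,.126)[:,:2]*1000
    rc=cv2.minAreaRect(X.astype(np.float32))
    d=c["d"][px[:,1].astype(int),px[:,0].astype(int)]
    b=cv2.fisheye.undistortPoints(px.reshape(-1,1,2),c["camera_matrix"],np.zeros(4))[:,0]
    W=(np.c_[b,np.ones(len(b))]*d[:,None]-c["t"])@c["R"]
    o,w=wray(c,[px.mean(0)]);ut=np.mean(T[col][1],0);wt=onplane(ct,*ut,0)-ot
    print(col,len(px),rc,"depthz",np.percentile(W[:,2],[10,50,90]),"2view",midray(o,w[0],ot,wt))
```

```text
green 2088 ((603.2049560546875, -157.81460571289062), (16.991188049316406, 98.38268280029297), 9.96049690246582) depthz [0.1254 0.1263 0.1272] 2view (array([ 0.6034, -0.1601,  0.1021]), np.float64(0.0007565992224659251))
orange 6812 ((603.15625, -158.26593017578125), (188.34495544433594, 140.44764709472656), 10.185935020446777) depthz [-0.0012 -0.0001  0.001 ] 2view (array([ 0.6043, -0.1372,  0.2969]), np.float64(0.02156406248478436))
blue 2102 ((543.582275390625, -164.5269317626953), (18.255393981933594, 99.1752700805664), 9.71837329864502) depthz [0.1253 0.1262 0.1272] 2view (array([ 0.542 , -0.1649,  0.1159]), np.float64(0.00014948200349480082))
```

Run:
```python
from h import *
print(tool_delta([.6032,-.1578,.166],Rdown(10)))
```

```text
[ 0.002   0.0045  0.2136 -0.0014  0.0001  0.0008]
```

Request:
drive_effector:
  steps:
    - {"xyz":[0.001, 0.004, 0.04]}
    - {"xyz":[0.001, 0.004, 0.08]}
    - {"xyz":[0.001, 0.004, 0.12]}
    - {"xyz":[0.001, 0.004, 0.15]}
    - {"xyz":[0.001, 0.004, 0.15]}

```text
clock: 2.45
tcp_pos: [0.6, -0.1604, 0.2258]
orientation: [-2.017, -2.399, 0.008]
contact_force: [-0.0, -0.7, -0.6]
grip_width: 0.0499
gripper_force: 0.0
```

Run:
```python
from h import *
print(tool_delta([.6032,-.1578,.166],Rdown(10)))
c=vision.camera_info("wrist");p,d=vision.grab_frame("wrist");cv2.imwrite("pics/w2.png",p)
for col,px in wtapes(p,(200,60,460,290)).items():
    print(col,len(px),cv2.minAreaRect((wplane(c,px,.126)[:,:2]*1000).astype(np.float32)))
    z=np.load("pics/w1.npz");p1=wtapes(cv2.imread("pics/w1.png"),(225,130,420,290))[col]
    o1,w1=wray(z,[p1.mean(0)]);o,w=wray(c,[px.mean(0)]);print(midray(o,w[0],o1,w1[0]))
```

```text
[ 0.0019  0.0041  0.0598 -0.0086 -0.002  -0.0019]
green 4059 ((598.8860473632812, -134.8841094970703), (17.723554611206055, 54.0428466796875), 9.913529396057129)
(array([ 0.6207, -0.2385, -0.2673]), np.float64(0.001080097308421056))
orange 16264 ((588.6109008789062, -67.33984375), (121.37184143066406, 35.171871185302734), 10.299422264099121)
(array([ 0.59  , -0.1008,  0.3991]), np.float64(0.0020116810251843693))
blue 2556 ((542.486572265625, -143.77688598632812), (14.239181518554688, 58.627315521240234), 7.950456142425537)
(array([ 0.5306, -0.1707,  0.0642]), np.float64(0.014975217673357185))
```

Request:
drive_effector:
  steps:
    - {"xyz":[0.002, 0.004, 0.03], "rot":[-0.004, 0, 0]}
    - {"xyz":[0.002, 0.004, 0.06], "rot":[-0.008, 0, 0]}
    - {"xyz":[0.002, 0.004, 0.06], "rot":[-0.008, 0, 0]}
    - {"xyz":[0.002, 0.004, 0.06], "rot":[-0.008, 0, 0]}

```text
clock: 2.9
tcp_pos: [0.6079, -0.1565, 0.1723]
orientation: [2.015, 2.401, 0.01]
contact_force: [-0.5, -0.1, 0.3]
grip_width: 0.05
gripper_force: 0.0
```

Run:
```python
from h import *
print(tool_delta([.6032,-.1578,.166],Rdown(10)),telemetry.get_obs()["qvel"])
```

```text
[-0.0005 -0.005   0.0062  0.0096  0.0011  0.0002] [-0.001  -0.0196 -0.0099 -0.0187  0.0007 -0.0059 -0.001 ]
```

Request:
drive_effector:
  steps:
    - {}
    - {}
    - {}

```text
clock: 3.2
tcp_pos: [0.6078, -0.1558, 0.1716]
orientation: [2.013, 2.402, 0.011]
contact_force: [0.1, 0.4, 0.9]
grip_width: 0.0501
gripper_force: 0.0
```

Run:
```python
from h import *
print(tool_delta([.6032,-.1578,.166],Rdown(10)),telemetry.get_obs()["qvel"])
```

```text
[-0.0011 -0.005   0.0056  0.0099  0.001   0.0012] [-0.0024  0.0073  0.0014  0.007   0.0002 -0.0024 -0.0011]
```

Request:
drive_effector:
  steps:
    - {"xyz":[-0.001, -0.005, 0.0055], "rot":[0.01, 0.001, 0.001]}
    - {"xyz":[-0.001, -0.005, 0.0055], "rot":[0.01, 0.001, 0.001]}
    - {"xyz":[-0.001, -0.005, 0.0055], "rot":[0.01, 0.001, 0.001]}
    - {"xyz":[-0.001, -0.005, 0.0055], "rot":[0.01, 0.001, 0.001]}

```text
clock: 3.6
tcp_pos: [0.6025, -0.1574, 0.1646]
orientation: [-2.017, -2.405, 0.001]
contact_force: [1.0, -0.4, -0.5]
grip_width: 0.0497
gripper_force: 0.0
```

Run:
```python
from h import *
print(tool_delta([.6032,-.1578,.166],Rdown(10)),telemetry.get_obs()["qvel"])
```

```text
[-0.0005  0.0006 -0.0014 -0.002  -0.0011  0.0004] [-0.001  -0.0021 -0.0009 -0.0059 -0.0014  0.0006  0.0007]
```

Good. Close on it, then lift.

Request:
drive_effector:
  steps:
    - {}
    - {}
    - {}
    - {}
    - {}
  jaw: 0.0
  clamp_n: 40

```text
clock: 4.1
tcp_pos: [0.6026, -0.1575, 0.1648]
orientation: [-2.018, -2.406, 0.001]
contact_force: [0.2, 0.6, 0.5]
grip_width: 0.0167
gripper_force: 39.5
```

Request:
drive_effector:
  steps:
    - {"xyz":[0, 0, -0.02]}
    - {"xyz":[0, 0, -0.04]}
    - {"xyz":[0, 0, -0.07]}
    - {"xyz":[0, 0, -0.1]}
    - {"xyz":[0, 0, -0.13]}

```text
clock: 4.6
tcp_pos: [0.6024, -0.1575, 0.2955]
orientation: [-2.017, -2.405, 0.002]
contact_force: [0.5, -0.9, -1.2]
grip_width: 0.0166
gripper_force: 39.5
```

Request:
drive_effector:
  steps:
    - {"xyz":[0.02, 0.005, -0.04]}
    - {"xyz":[0.05, 0.01, -0.08]}
    - {"xyz":[0.08, 0.02, -0.12]}
    - {"xyz":[0.11, 0.03, -0.15]}
    - {"xyz":[0.14, 0.03, -0.18]}

```text
clock: 5.1
tcp_pos: [0.6085, -0.013, 0.4761]
orientation: [-2.017, -2.406, 0.0]
contact_force: [0.5, -0.1, -1.7]
grip_width: 0.0167
gripper_force: 39.5
```

Request:
drive_effector:
  steps:
    - {"xyz":[0.04, 0, -0.02]}
    - {"xyz":[0.08, 0.01, -0.02]}
    - {"xyz":[0.09, 0.01, -0.02]}
    - {"xyz":[0.09, 0.01, -0.02]}
    - {"xyz":[0.09, 0.01, -0.02]}

```text
clock: 5.6
tcp_pos: [0.6027, 0.0743, 0.4941]
orientation: [-2.019, -2.404, 0.004]
contact_force: [-0.2, -0.9, -1.0]
grip_width: 0.0166
gripper_force: 39.5
```

Create look.py:
```python
from h import *
import sys
o=telemetry.get_obs();c=vision.camera_info("wrist");p,d=vision.grab_frame("wrist");n=sys.argv[1]
cv2.imwrite(f"pics/{n}.png",p);np.savez(f"pics/{n}.npz",d=d,**c);print(o["tcp_pos"],o["joints"])
```

```bash
python3 look.py w3
```

```text
[0.6027 0.0743 0.4941] [ 0.2236  0.3104 -0.5987  1.4173  0.1734  1.47   -0.1969]
```

View pics/w3.png

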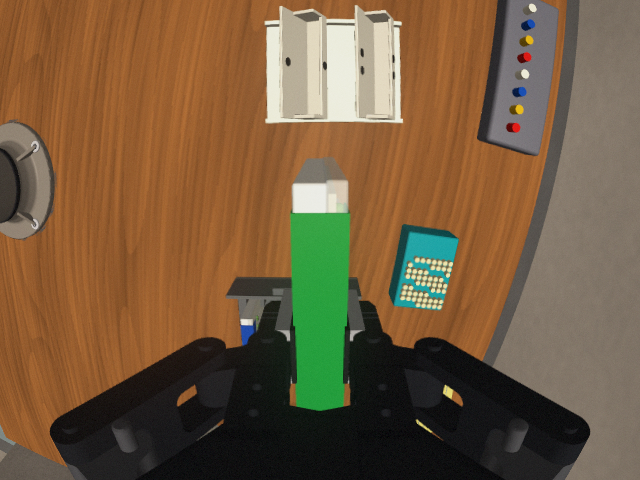

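Rack fully visible: bay one dots at (289,61) and (325,65), bay two dots at (362,52/70) and (393,58/74). I'll shift for a second view and triangulate the dots.

Request:
drive_effector:
  steps:
    - {"xyz":[0.04, 0, 0]}
    - {"xyz":[0.07, 0, 0]}
    - {"xyz":[0.07, 0, 0]}
    - {"xyz":[0.07, 0, 0]}
    - {"xyz":[0.07, 0, 0]}

```text
clock: 6.15
tcp_pos: [0.5911, 0.1422, 0.4945]
orientation: [-2.022, -2.402, 0.003]
contact_force: [0.0, -0.8, -0.3]
grip_width: 0.0169
gripper_force: 39.5
```

```bash
python3 look.py w4
```

Run:
```python
from h import *
D={};W={}
for n,roi in(("w3",(255,0,415,130)),("w4",(255,0,415,200))):
    c=dict(np.load(f"pics/{n}.npz"));p=cv2.imread(f"pics/{n}.png");x0,y0,x1,y1=roi
    g=cv2.cvtColor(p,cv2.COLOR_BGR2HSV);m=((g[...,2]<80)).astype(np.uint8)[y0:y1,x0:x1]
    k,l,s,ce=cv2.connectedComponentsWithStats(m)
    I=[i for i in range(1,k) if 8<s[i,4]<150];q=[ce[i]+(x0,y0) for i in I];q.sort(key=lambda t:t[0])
    D[n]=q;W[n]=wray(c,q)
    d=c["d"];pt=[]
    b=cv2.fisheye.undistortPoints(np.array(q).reshape(-1,1,2),c["camera_matrix"],np.zeros(4))[:,0]
    dd=np.array([d[int(round(v)),int(round(u))] for u,v in q]);X=(np.c_[b,np.ones(len(b))]*dd[:,None]-c["t"])@c["R"]
    for i,a in enumerate(q): print(n,a,X[i])
if len(D["w3"])==len(D["w4"]):
    for i in range(len(D["w3"])): print(midray(W["w3"][0],W["w3"][1][i],W["w4"][0],W["w4"][1][i]))
```

```text
[0.5911 0.1422 0.4945] [ 0.129   0.3161 -0.6261  1.4139  0.1835  1.4727 -0.3204]
w3 [287.5185  61.1481] [0.5326 0.235  0.0811]
w3 [324.5     65.3182] [0.5795 0.243  0.0493]
w3 [361.5333  52.2667] [0.6237 0.2639 0.0802]
w3 [361.8571  69.7857] [0.628  0.24   0.0824]
w4 [286.9565 113.3478] [0.5324 0.2349 0.078 ]
w4 [323.65 113.55] [0.5791 0.2441 0.0462]
w4 [360.875 103.25 ] [0.6236 0.264  0.0824]
w4 [361.  121.5] [0.6282 0.2407 0.0792]
w4 [392.3 106. ] [0.6706 0.273  0.0461]
w4 [392.4167 123.    ] [0.6746 0.2492 0.0489]
```

Add to h.py:
```python
RY=10.3
def bayframe(o,yaw=None):
    yaw=np.radians(RY if yaw is None else yaw);n=np.array([np.cos(yaw),np.sin(yaw),0]);up=np.array([0,0,1.]);t=np.radians(25)
    z=np.cos(t)*up-np.sin(t)*n;x=np.cos(t)*n+np.sin(t)*up;return np.array(o),np.c_[x,np.cross(z,x),z]
B1=np.array([.5558,.2394,.03]);NX=np.array([np.cos(np.radians(RY)),np.sin(np.radians(RY)),0]);B2=B1+.095*NX
```

Run:
```python
from h import *
W={n:dict(np.load(f"pics/{n}.npz")) for n in("w3","w4")}
for a,b in(((287.5,61.1),(287,113.3)),((324.5,65.3),(323.65,113.5)),((361.5,52.3),(360.9,103.2)),((361.9,69.8),(361,121.5))):
    o1,w1=wray(W["w3"],[a]);o2,w2=wray(W["w4"],[b]);print("tri",midray(o1,w1[0],o2,w2[0]))
c=W["w4"];v,u=np.mgrid[30:190,250:420].reshape(2,-1);d=c["d"][v,u]
q=cv2.fisheye.undistortPoints(np.c_[u,v].astype(float).reshape(-1,1,2),c["camera_matrix"],np.zeros(4))[:,0]
X=(np.c_[q,np.ones(len(q))]*d[:,None]-c["t"])@c["R"]
for B in(B1,B2):
    o,R=bayframe(B);L=(X-o)@R*1000
    k=(abs(L[:,0])<8)&(L[:,2]>20)&(L[:,2]<62)&(abs(L[:,1])<55)
    P=L[k];A=np.c_[P[:,1:],np.ones(k.sum())];print("backrest n",k.sum(),"med x",np.median(P[:,0]),"x=ay+bz+c",np.linalg.lstsq(A,P[:,0],rcond=None)[0])
    k=(abs(L[:,0])<8)&(L[:,2]>45)&(L[:,2]<75);print("backrest y",np.percentile(L[k,1],[.5,99.5]),"z max",np.percentile(L[abs(L[:,0])<6][:,2],99))
    k=(L[:,0]>8)&(L[:,0]<22)&(abs(L[:,2])<8)&(abs(L[:,1])<55);print("ledge n",k.sum(),np.median(L[k,2]) if k.any() else "")
    k=(L[:,2]>25)&(L[:,2]<45)&(abs(L[:,1])>62)&(L[:,0]>5)&(L[:,0]<25);print("cheeks",[np.percentile(L[k&(s*L[:,1]>0),1],[5,50,95]) for s in(-1,1) if (k&(s*L[:,1]>0)).any()])
k=X[:,2]<.012;k&=False
```

```text
tri (array([0.5329, 0.2347, 0.0832]), np.float64(0.0001680667777726289))
tri (array([0.5792, 0.2444, 0.042 ]), np.float64(0.00021728462034182903))
tri (array([0.624 , 0.2646, 0.0768]), np.float64(0.00015598458606799694))
tri (array([0.6283, 0.2408, 0.0785]), np.float64(4.2414957851840234e-05))
backrest n 1273 med x -0.6659059779196365 x=ay+bz+c [-0.005  -0.0009 -0.5965]
backrest y [-74.0319  73.6813] z max 70.80166745697144
ledge n 497 -0.01179613433842013
cheeks [array([-74.5824, -71.7953, -70.5966]), array([69.1683, 70.6351, 74.0703])]
backrest n 811 med x -0.5497837227518098 x=ay+bz+c [-0.0034  0.003  -0.685 ]
backrest y [-73.9204  74.095 ] z max 71.23150766384623
ledge n 679 0.1796215330913333
cheeks [array([-73.5175, -71.267 , -69.4717]), array([69.6951, 71.0625, 74.7148])]
```

```bash
sed -i 's/^RY=10.3/RY=10.5/; s/^B1=.*/B1=np.array([.5552,.2393,.03]);NX=np.array([np.cos(np.radians(RY)),np.sin(np.radians(RY)),0]);B2=B1+.095*NX/' h.py
```

Create tgt.py:
```python
from h import *
import sys
# bay, clearance x (mm), lift h (mm), plate origin below TCP (mm)
b=int(sys.argv[1]);cx,h,L=map(float,sys.argv[2:5]);cy=float(sys.argv[5]) if len(sys.argv)>5 else 0
o,R=bayframe([B1,B2][b-1]);P=o+R@(np.array([8.5+cx,cy,L+h])/1000)
ob=telemetry.get_obs();print("target",P,"delta",tool_delta(P,Rdown(RY,25),ob),"j",ob["joints"],"f",ob["contact_force"],ob["grip_width"])
```

```bash
python3 tgt.py 1 4 100 158.5
```

```text
target [0.4589 0.2215 0.2696] delta [ 0.1005 -0.1162  0.2253 -0.4387  0.0025 -0.0117] j [ 0.129   0.316  -0.6262  1.4139  0.1833  1.4727 -0.3205] f [-0.1266 -0.0875 -1.5552] 0.01648715418185473
```

Request:
drive_effector:
  steps:
    - {"xyz":[0.02, -0.023, 0.01], "rot":[-0.09, 0, 0]}
    - {"xyz":[0.04, -0.046, 0.02], "rot":[-0.18, 0, 0]}
    - {"xyz":[0.06, -0.07, 0.03], "rot":[-0.27, 0, 0]}
    - {"xyz":[0.08, -0.093, 0.04], "rot":[-0.36, 0, -0.01]}
    - {"xyz":[0.1, -0.116, 0.05], "rot":[-0.437, 0.0025, -0.012]}

```text
clock: 6.7
tcp_pos: [0.4579, 0.2221, 0.445]
orientation: [1.802, 2.171, 0.485]
contact_force: [-0.4, 1.0, -0.9]
grip_width: 0.0167
gripper_force: 39.8
```

Request:
drive_effector:
  steps:
    - {}
    - {}

```text
clock: 6.9
tcp_pos: [0.4584, 0.222, 0.4454]
orientation: [1.802, 2.174, 0.48]
contact_force: [0.8, 0.0, -0.2]
grip_width: 0.0166
gripper_force: 39.9
```

```bash
python3 tgt.py 1 4 100 158.5
```

```text
target [0.4589 0.2215 0.2696] delta [-0.0005 -0.0738  0.1597 -0.001  -0.0006  0.0029] j [ 0.111  -0.0542 -0.7317  1.9415  0.1936  0.8531 -0.5398] f [ 0.8017  0.0142 -0.179 ] 0.016552143851398145
```

Request:
drive_effector:
  steps:
    - {"xyz":[0, -0.018, 0.04]}
    - {"xyz":[0, -0.037, 0.08]}
    - {"xyz":[0, -0.055, 0.12]}
    - {"xyz":[0, -0.074, 0.159], "rot":[0, 0, 0.003]}
    - {"xyz":[0, -0.074, 0.159], "rot":[0, 0, 0.003]}

```text
clock: 7.4
tcp_pos: [0.4577, 0.2201, 0.2644]
orientation: [1.813, 2.176, 0.468]
contact_force: [-0.6, -0.9, -1.1]
grip_width: 0.0165
gripper_force: 39.9
```

Request:
drive_effector:
  steps:
    - {}
    - {}
    - {}

```text
clock: 7.7
tcp_pos: [0.46, 0.2238, 0.2725]
orientation: [1.805, 2.17, 0.488]
contact_force: [-0.1, -0.3, -0.4]
grip_width: 0.0163
gripper_force: 39.9
```

```bash
python3 tgt.py 1 4 20 158.5
```

```text
target [0.4922 0.2276 0.1971] delta [-0.0023 -0.0029  0.0821  0.0031 -0.0029 -0.0011] j [ 0.0012  0.1713 -0.726   2.1769  0.6639  0.5368 -1.0395] f [-0.0799 -0.3192 -0.3568] 0.016319333948172275
```

Request:
drive_effector:
  steps:
    - {"xyz":[-0.002, -0.003, 0.03], "rot":[0.002, -0.002, 0]}
    - {"xyz":[-0.002, -0.003, 0.05], "rot":[0.002, -0.002, 0]}
    - {"xyz":[-0.002, -0.003, 0.07], "rot":[0.003, -0.003, 0]}
    - {"xyz":[-0.002, -0.003, 0.082], "rot":[0.003, -0.003, -0.001]}
    - {"xyz":[-0.002, -0.003, 0.082], "rot":[0.003, -0.003, -0.001]}

```text
clock: 8.2
tcp_pos: [0.4911, 0.2271, 0.1945]
orientation: [1.807, 2.172, 0.476]
contact_force: [0.5, 0.5, -1.2]
grip_width: 0.0163
gripper_force: 39.9
```

Request:
drive_effector:
  steps:
    - {}
    - {}
    - {}

```text
clock: 8.5
tcp_pos: [0.4904, 0.2273, 0.1954]
orientation: [1.805, 2.173, 0.478]
contact_force: [0.2, -0.5, -1.1]
grip_width: 0.0167
gripper_force: 39.9
```

```bash
python3 tgt.py 1 4 20 158.5;python3 look.py w5
```

Run:
```python
import cv2
cv2.imwrite("pics/w5c.png",cv2.resize(cv2.imread("pics/w5.png")[0:300,120:520],(800,600)))
```

```text
target [0.4922 0.2276 0.1971] delta [-0.      0.0023 -0.0008 -0.0024  0.0004  0.0009] j [-0.1296  0.3423 -0.5863  2.1887  0.9998  0.4538 -1.3396] f [ 0.2215 -0.4993 -1.1049] 0.016719893184760425
[0.4904 0.2273 0.1954] [-0.1296  0.3423 -0.5863  2.1887  0.9998  0.4538 -1.3396]
```

View pics/w5c.png

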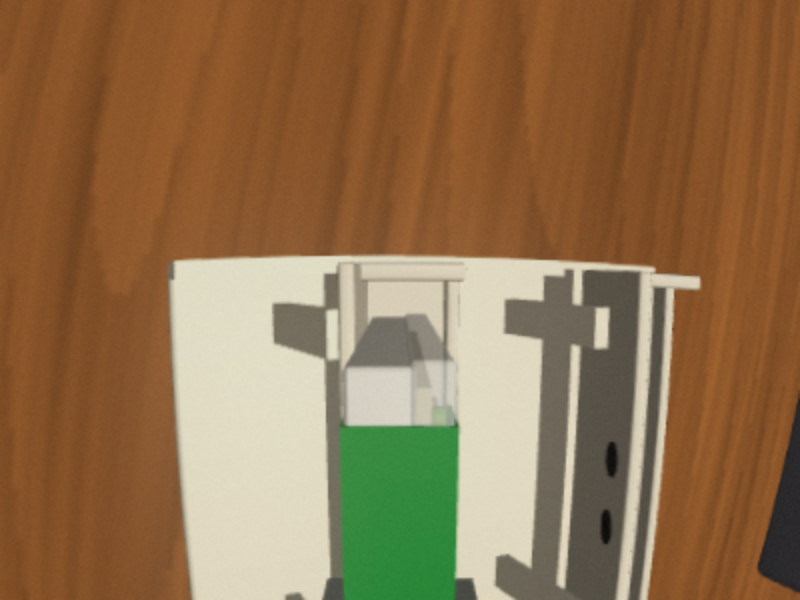

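The plate sits between backrest (left, ~350) and lip (right, ~455), square to the bay. I'll lower it gently.

Request:
drive_effector:
  steps:
    - {"xyz":[0, 0.001, 0.005], "rot":[-0.002, 0, 0.001]}
    - {"xyz":[0, 0.001, 0.009], "rot":[-0.002, 0, 0.001]}
    - {"xyz":[0, 0.001, 0.013], "rot":[-0.002, 0, 0.001]}
    - {"xyz":[0, 0.001, 0.016], "rot":[-0.002, 0, 0.001]}
    - {"xyz":[0, 0.001, 0.016], "rot":[-0.002, 0, 0.001]}

```text
clock: 9.05
tcp_pos: [0.4975, 0.2285, 0.1794]
orientation: [1.806, 2.172, 0.477]
contact_force: [-0.3, -0.4, -1.7]
grip_width: 0.0165
gripper_force: 39.9
```

Request:
drive_effector:
  steps:
    - {}
    - {}
    - {}

```text
clock: 9.35
tcp_pos: [0.4976, 0.2286, 0.1802]
orientation: [1.806, 2.172, 0.479]
contact_force: [-0.6, -0.7, -0.3]
grip_width: 0.0167
gripper_force: 39.9
```

```bash
python3 tgt.py 1 4 0 158.5
```

```text
target [0.5005 0.2292 0.1789] delta [ 0.      0.0021  0.0024 -0.0021  0.0005  0.0001] j [-0.1559  0.3763 -0.5537  2.1852  1.0676  0.4381 -1.4006] f [-0.5628 -0.659  -0.3145] 0.01672497552966816
```

Request:
drive_effector:
  steps:
    - {"xyz":[0, 0, 0.001]}
    - {"xyz":[0, 0, 0.0015]}
    - {"xyz":[0, 0, 0.0015]}

```text
clock: 9.65
tcp_pos: [0.4983, 0.2287, 0.1787]
orientation: [1.806, 2.172, 0.478]
contact_force: [0.2, 0.7, -0.9]
grip_width: 0.0167
gripper_force: 39.9
```

Request:
drive_effector:
  steps:
    - {"xyz":[0, 0, 0.0005]}
    - {"xyz":[0, 0, 0.001]}
    - {"xyz":[0, 0, 0.001]}

```text
clock: 9.95
tcp_pos: [0.4983, 0.2285, 0.1785]
orientation: [1.805, 2.171, 0.478]
contact_force: [-7.2, -5.0, 12.5]
grip_width: 0.0163
gripper_force: 42.1
```

Request:
drive_effector:
  steps:
    - {"xyz":[0, 0, 0.0005]}
    - {"xyz":[0, 0, 0.001]}
    - {"xyz":[0, 0, 0.001]}

```text
clock: 10.25
tcp_pos: [0.4983, 0.2286, 0.1785]
orientation: [1.804, 2.17, 0.478]
contact_force: [-17.7, -8.4, 26.8]
grip_width: 0.0165
gripper_force: 44.6
```

```bash
python3 tgt.py 1 0 0 158.5
```

```text
target [0.4969 0.2285 0.1772] delta [ 0.0002 -0.0018  0.0005 -0.0005  0.0023  0.0006] j [-0.1612  0.3797 -0.5485  2.1858  1.0807  0.4373 -1.4135] f [-17.7145  -8.4467  26.8343] 0.016510630257203597
```

Seated on the ledge. Ease off the pressure and slide back to the backrest.

Request:
drive_effector:
  steps:
    - {"xyz":[0, 0, -0.001]}
    - {"xyz":[0, 0, -0.001]}

```text
clock: 10.45
tcp_pos: [0.4984, 0.2286, 0.1786]
orientation: [1.805, 2.171, 0.478]
contact_force: [-8.7, -3.8, 14.2]
grip_width: 0.0164
gripper_force: 42.4
```

Request:
drive_effector:
  steps:
    - {"xyz":[0, -0.001, 0]}
    - {"xyz":[0, -0.002, 0]}
    - {"xyz":[0, -0.002, 0]}
    - {"xyz":[0, -0.002, 0]}

```text
clock: 10.85
tcp_pos: [0.4979, 0.2285, 0.1783]
orientation: [1.805, 2.169, 0.481]
contact_force: [-3.9, -4.4, 11.6]
grip_width: 0.0162
gripper_force: 41.8
```

```bash
python3 tgt.py 1 0 0 158.5
```

```text
target [0.4969 0.2285 0.1772] delta [ 0.0002 -0.0013  0.0006  0.0006  0.0011 -0.0002] j [-0.1623  0.3788 -0.5469  2.1877  1.084   0.4345 -1.418 ] f [-3.871  -4.3516 11.6443] 0.016229318338979535
```

Request:
drive_effector:
  steps:
    - {"xyz":[0, -0.001, -0.0005]}
    - {"xyz":[0, -0.0015, -0.0005]}
    - {"xyz":[0, -0.0015, -0.0005]}

```text
clock: 11.15
tcp_pos: [0.4961, 0.2284, 0.1775]
orientation: [1.806, 2.171, 0.48]
contact_force: [0.4, -1.5, 7.0]
grip_width: 0.0165
gripper_force: 40.9
```

```bash
python3 tgt.py 1 0 0 158.5
```

```text
target [0.4969 0.2285 0.1772] delta [-0.      0.0007  0.0006 -0.0006  0.0005 -0.0001] j [-0.1638  0.3781 -0.5465  2.1913  1.0863  0.4328 -1.4224] f [ 0.388  -1.548   7.0274] 0.01649989360941961
```

Request:
drive_effector:
  steps:
    - {}
    - {}
    - {}
    - {}
  jaw: 0.05
  clamp_n: 40

```text
clock: 11.55
tcp_pos: [0.4951, 0.2281, 0.1765]
orientation: [1.806, 2.172, 0.478]
contact_force: [-0.6, -0.8, 0.1]
grip_width: 0.0498
gripper_force: 0.0
```

```bash
python3 tgt.py 1 0 0 158.5
```

```text
target [0.4969 0.2285 0.1772] delta [ 0.0001  0.002   0.0001 -0.003   0.0006  0.0003] j [-0.164   0.379  -0.5467  2.1927  1.0857  0.4327 -1.4222] f [-0.5809 -0.7648  0.1057] 0.04982902424886025
```

Request:
drive_effector:
  steps:
    - {"xyz":[0, 0.001, -0.02]}
    - {"xyz":[0, 0.001, -0.05]}
    - {"xyz":[0, 0.001, -0.09]}
    - {"xyz":[0, 0.001, -0.13]}
    - {"xyz":[0, 0.001, -0.17]}

```text
clock: 12.05
tcp_pos: [0.4248, 0.2154, 0.3322]
orientation: [1.806, 2.174, 0.477]
contact_force: [0.6, -0.2, 0.6]
grip_width: 0.0504
gripper_force: 0.0
```

Request:
drive_effector:
  steps:
    - {}
    - {}
    - {}

```text
clock: 12.35
tcp_pos: [0.4258, 0.2147, 0.3304]
orientation: [1.807, 2.172, 0.476]
contact_force: [0.5, -0.5, -0.8]
grip_width: 0.0501
gripper_force: 0.0
```

```bash
python3 look.py w6
```

Create chk.py:
```python
from h import *
import sys
n,b,col=sys.argv[1:4];c=dict(np.load(f"pics/{n}.npz"));p=cv2.imread(f"pics/{n}.png")
px=wtapes(p,(150,0,500,330),110)[col];d=c["d"][px[:,1].astype(int),px[:,0].astype(int)]
q=cv2.fisheye.undistortPoints(px.reshape(-1,1,2),c["camera_matrix"],np.zeros(4))[:,0]
X=(np.c_[q,np.ones(len(q))]*d[:,None]-c["t"])@c["R"]
o,R=bayframe([B1,B2][int(b)-1]);L=(X-o)@R*1000
print(len(px));print("bay coords pct 2,10,50,90,98:\n",np.percentile(L,[2,10,50,90,98],axis=0))
t=L[(L[:,2]>116)];print("top edge: x",np.percentile(t[:,0],[3,97]),"y",np.percentile(t[:,1],[1,99]),"z",np.median(t[:,2]))
A=np.c_[t[:,:2],np.ones(len(t))];print("top z=ax+by+c",np.linalg.lstsq(A,t[:,2],rcond=None)[0])
```

```bash
python3 chk.py w6 1 green
```

```text
[0.4258 0.2147 0.3304] [ 0.1096  0.0108 -0.8041  2.1646  0.3755  0.6205 -0.7786]
2785
bay coords pct 2,10,50,90,98:
 [[  0.1474 -48.2453 118.8781]
 [  1.576  -39.2437 119.4716]
 [  8.6096   2.7186 120.372 ]
 [ 15.3841  40.3992 121.2683]
 [ 16.8024  47.8879 121.8849]]
top edge: x [ 0.3017 16.5974] y [-49.3615  48.6732] z 120.37201921572277
top z=ax+by+c [ -0.0101   0.1255 121.7251]
```

View pics/w6.png

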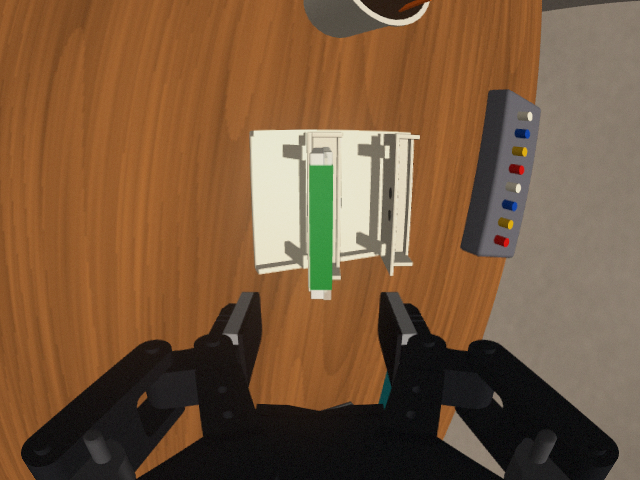

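Bay one confirmed: the plate's top edge reads x 0.3–16.6, y ±49 and z 120.4 in bay axes, which is home. Next is orange.

Run:
```python
from h import *
z=np.load("pics/w1.npz");p=cv2.imread("pics/w1.png")[130:290,365:412];h=cv2.cvtColor(p,cv2.COLOR_BGR2HSV)
print(h[80,23]);m=cv2.inRange(h,(5,215,200),(20,255,255));k,l,s,ce=cv2.connectedComponentsWithStats(m);i=1+np.argmax(s[1:,4]);v,u=np.nonzero(l==i)
print(len(u),cv2.minAreaRect((wplane(z,np.c_[u+365,v+130],.126)[:,:2]*1000).astype(np.float32)))
print(tool_delta([.6623,-.1474,.38],Rdown(10)))
```

```text
[ 14 228 235]
1948 ((661.7396240234375, -145.89959716796875), (17.473997116088867, 97.79087829589844), 10.051874160766602)
[-0.3993  0.1722  0.0246  0.4315 -0.0009  0.0085]
```

Request:
drive_effector:
  steps:
    - {"xyz":[-0.03, 0.01, -0.03], "rot":[0.05, 0, 0]}
    - {"xyz":[-0.07, 0.03, -0.04], "rot":[0.14, 0, 0]}
    - {"xyz":[-0.11, 0.05, -0.04], "rot":[0.23, 0, 0]}
    - {"xyz":[-0.15, 0.07, -0.03], "rot":[0.32, 0, 0]}
    - {"xyz":[-0.19, 0.09, -0.01], "rot":[0.43, 0, 0.008]}

```text
clock: 12.9
tcp_pos: [0.5381, 0.0408, 0.3787]
orientation: [2.019, 2.406, 0.002]
contact_force: [1.2, 1.6, 1.5]
grip_width: 0.0502
gripper_force: 0.0
```

Run:
```python
from h import *
print(tool_delta([.6618,-.146,.35],Rdown(10)))
```

```text
[-0.2055  0.0893  0.0287  0.0013 -0.0002  0.0001]
```

Request:
drive_effector:
  steps:
    - {"xyz":[-0.04, 0.018, 0]}
    - {"xyz":[-0.08, 0.036, 0]}
    - {"xyz":[-0.12, 0.053, 0.01]}
    - {"xyz":[-0.16, 0.07, 0.02]}
    - {"xyz":[-0.2, 0.087, 0.028]}

```text
clock: 13.4
tcp_pos: [0.658, -0.1407, 0.3471]
orientation: [-2.017, -2.406, -0.002]
contact_force: [1.9, 1.6, -0.2]
grip_width: 0.0499
gripper_force: 0.0
```

Request:
drive_effector:
  steps:
    - {"xyz":[-0.005, 0.002, 0]}
    - {"xyz":[-0.005, 0.002, 0]}
    - {"xyz":[-0.005, 0.002, 0]}
    - {"xyz":[-0.005, 0.002, 0]}

```text
clock: 13.8
tcp_pos: [0.66, -0.1414, 0.3506]
orientation: [2.014, 2.409, 0.006]
contact_force: [-0.3, -0.7, -0.4]
grip_width: 0.0502
gripper_force: 0.0
```

```bash
python3 look.py w7
```

Run:
```python
from h import *
c=np.load("pics/w7.npz");p=cv2.imread("pics/w7.png");h=cv2.cvtColor(p,cv2.COLOR_BGR2HSV)
m=cv2.inRange(h,(5,215,200),(20,255,255));m[300:]=0;k,l,s,ce=cv2.connectedComponentsWithStats(m);i=1+np.argmax(s[1:,4]);v,u=np.nonzero(l==i)
print(len(u),cv2.minAreaRect((wplane(c,np.c_[u,v],.126)[:,:2]*1000).astype(np.float32)))
z=np.load("pics/w1.npz");o1,w1=wray(z,[(388.3,212.5)]);o2,w2=wray(c,[(u.mean(),v.mean())]);print(midray(o1,w1[0],o2,w2[0]))
print(tool_delta([.6618,-.146,.166],Rdown(10)))
```

```text
[ 0.66   -0.1414  0.3506] [ 0.434   0.4805 -0.4563  1.4774  0.2151  1.2305  0.1296]
2264 ((661.8776245117188, -146.17431640625), (17.530900955200195, 99.11679077148438), 9.715685844421387)
(array([ 0.661 , -0.1439,  0.1273]), np.float64(0.0028299655167420903))
[-0.0049  0.0002  0.1849  0.0042 -0.0014  0.0034]
```

Request:
drive_effector:
  steps:
    - {"xyz":[-0.005, 0, 0.04], "rot":[0.002, -0.001, 0.002]}
    - {"xyz":[-0.005, 0, 0.08], "rot":[0.004, -0.001, 0.003]}
    - {"xyz":[-0.005, 0, 0.12], "rot":[0.004, -0.001, 0.003]}
    - {"xyz":[-0.005, 0, 0.15], "rot":[0.004, -0.001, 0.003]}
    - {"xyz":[-0.005, 0, 0.165], "rot":[0.004, -0.001, 0.003]}

```text
clock: 14.35
tcp_pos: [0.6601, -0.1471, 0.183]
orientation: [-2.018, -2.403, 0.003]
contact_force: [-0.1, 0.3, 0.6]
grip_width: 0.0499
gripper_force: 0.0
```

Request:
drive_effector:
  steps:
    - {}
    - {}
    - {}
    - {}

```text
clock: 14.75
tcp_pos: [0.6626, -0.1483, 0.1876]
orientation: [2.02, 2.402, 0.002]
contact_force: [-1.0, 0.4, 0.7]
grip_width: 0.0501
gripper_force: 0.0
```

Run:
```python
from h import *
print(tool_delta([.6619,-.1462,.165],Rdown(10)))
```

```text
[ 0.0022 -0.0004  0.0226  0.0029  0.001  -0.0022]
```

Request:
drive_effector:
  steps:
    - {"xyz":[0.002, 0, 0.01], "rot":[0.003, 0.001, -0.002]}
    - {"xyz":[0.002, 0, 0.0225], "rot":[0.003, 0.001, -0.002]}
    - {"xyz":[0.002, 0, 0.0225], "rot":[0.003, 0.001, -0.002]}
    - {"xyz":[0.002, 0, 0.0225], "rot":[0.003, 0.001, -0.002]}
    - {"xyz":[0.002, 0, 0.0225], "rot":[0.003, 0.001, -0.002]}

```text
clock: 15.25
tcp_pos: [0.6614, -0.1463, 0.1631]
orientation: [-2.018, -2.404, 0.002]
contact_force: [-0.3, 0.2, 0.9]
grip_width: 0.0502
gripper_force: 0.0
```

Run:
```python
from h import *
print(tool_delta([.6619,-.1462,.165],Rdown(10)))
```

```text
[-0.      0.0005 -0.0019 -0.0029 -0.0012 -0.0002]
```

Request:
drive_effector:
  steps:
    - {}
    - {}
    - {}
    - {}
    - {}
  jaw: 0.0
  clamp_n: 40

```text
clock: 15.75
tcp_pos: [0.6616, -0.1463, 0.1635]
orientation: [-2.018, -2.405, 0.002]
contact_force: [-0.7, -0.7, 3.0]
grip_width: 0.0161
gripper_force: 39.4
```

Run:
```python
from h import *
print(tool_delta([.6619,-.1462,.165],Rdown(10)))
```

```text
[ 0.      0.0004 -0.0015 -0.0023 -0.0009 -0.0002]
```

Request:
drive_effector:
  steps:
    - {"xyz":[0, 0, -0.02]}
    - {"xyz":[0, 0, -0.05]}
    - {"xyz":[0, 0, -0.09]}
    - {"xyz":[0, 0, -0.13]}
    - {"xyz":[0, 0, -0.17]}

```text
clock: 16.25
tcp_pos: [0.6613, -0.1463, 0.3341]
orientation: [-2.017, -2.404, 0.003]
contact_force: [0.7, -0.5, -2.0]
grip_width: 0.0162
gripper_force: 39.7
```

Request:
drive_effector:
  steps:
    - {"xyz":[0.04, 0, -0.03]}
    - {"xyz":[0.08, 0, -0.06]}
    - {"xyz":[0.12, 0, -0.08]}
    - {"xyz":[0.16, 0, -0.1]}
    - {"xyz":[0.2, 0, -0.1]}

```text
clock: 16.75
tcp_pos: [0.6276, 0.0525, 0.4365]
orientation: [2.019, 2.406, 0.003]
contact_force: [0.7, 0.9, -1.7]
grip_width: 0.0165
gripper_force: 39.8
```

```bash
python3 tgt.py 2 4 100 157.5
```

```text
target [0.5527 0.2388 0.2687] delta [ 0.1964 -0.0417  0.1679 -0.4345  0.0012 -0.009 ] j [ 0.207   0.3613 -0.5306  1.4668  0.1833  1.3613 -0.1589] f [ 0.6504  0.8833 -1.7054] 0.016488622849095608
```

Request:
drive_effector:
  steps:
    - {"xyz":[0.04, -0.008, 0], "rot":[-0.09, 0, 0]}
    - {"xyz":[0.08, -0.017, 0], "rot":[-0.18, 0, 0]}
    - {"xyz":[0.12, -0.025, 0.01], "rot":[-0.27, 0, -0.005]}
    - {"xyz":[0.16, -0.034, 0.02], "rot":[-0.36, 0, -0.009]}
    - {"xyz":[0.196, -0.042, 0.04], "rot":[-0.434, 0.001, -0.009]}

```text
clock: 17.25
tcp_pos: [0.5506, 0.2385, 0.3948]
orientation: [1.804, 2.172, 0.484]
contact_force: [1.0, -0.3, -1.5]
grip_width: 0.0172
gripper_force: 40.0
```

Request:
drive_effector:
  steps:
    - {}
    - {}
    - {}

```text
clock: 17.55
tcp_pos: [0.5527, 0.2352, 0.3939]
orientation: [1.81, 2.172, 0.475]
contact_force: [0.4, -1.0, -1.2]
grip_width: 0.0167
gripper_force: 40.1
```

```bash
python3 tgt.py 2 4 100 157.5
```

```text
target [0.5527 0.2388 0.2687] delta [ 0.0036 -0.0516  0.1141 -0.0057  0.0009 -0.0015] j [-0.0253  0.171  -0.6129  1.8533  0.3911  0.7863 -0.658 ] f [ 0.4002 -0.999  -1.2494] 0.01665740415628
```

Request:
drive_effector:
  steps:
    - {"xyz":[0.003, -0.013, 0.028], "rot":[-0.002, 0, -0.001]}
    - {"xyz":[0.003, -0.026, 0.056], "rot":[-0.004, 0, -0.001]}
    - {"xyz":[0.003, -0.039, 0.085], "rot":[-0.005, 0.001, -0.001]}
    - {"xyz":[0.003, -0.051, 0.114], "rot":[-0.005, 0.001, -0.001]}
    - {"xyz":[0.003, -0.051, 0.114], "rot":[-0.005, 0.001, -0.001]}

```text
clock: 18.05
tcp_pos: [0.5521, 0.2366, 0.2646]
orientation: [1.81, 2.173, 0.471]
contact_force: [-1.0, -0.4, -1.2]
grip_width: 0.0166
gripper_force: 40.0
```

Request:
drive_effector:
  steps:
    - {}
    - {}
    - {}

```text
clock: 18.35
tcp_pos: [0.5538, 0.2398, 0.271]
orientation: [1.804, 2.17, 0.486]
contact_force: [0.0, -0.7, -1.0]
grip_width: 0.0163
gripper_force: 40.0
```

```bash
python3 tgt.py 2 4 20 157.5
```

```text
target [0.586  0.245  0.1962] delta [-0.0009 -0.0023  0.0816  0.0031 -0.0017 -0.    ] j [-0.1305  0.3032 -0.5304  1.9999  0.6494  0.5594 -0.9287] f [ 0.0464 -0.6807 -1.011 ] 0.016254770686119555
```

Request:
drive_effector:
  steps:
    - {"xyz":[-0.001, -0.002, 0.03], "rot":[0.003, -0.002, 0]}
    - {"xyz":[-0.001, -0.002, 0.05], "rot":[0.003, -0.002, 0]}
    - {"xyz":[-0.001, -0.002, 0.07], "rot":[0.003, -0.002, 0]}
    - {"xyz":[-0.001, -0.002, 0.081], "rot":[0.003, -0.002, 0]}
    - {"xyz":[-0.001, -0.002, 0.081], "rot":[0.003, -0.002, 0]}

```text
clock: 18.85
tcp_pos: [0.585, 0.2444, 0.1941]
orientation: [1.806, 2.173, 0.476]
contact_force: [0.8, -1.0, -0.6]
grip_width: 0.0164
gripper_force: 40.0
```

Request:
drive_effector:
  steps:
    - {}
    - {}
    - {}

```text
clock: 19.15
tcp_pos: [0.5849, 0.2447, 0.1957]
orientation: [1.805, 2.172, 0.479]
contact_force: [0.5, 1.0, -0.8]
grip_width: 0.0165
gripper_force: 40.0
```

```bash
python3 tgt.py 2 4 20 157.5; python3 look.py w8
```

Run:
```python
import cv2
cv2.imwrite("pics/w8c.png",cv2.resize(cv2.imread("pics/w8.png")[0:300,120:520],(800,600)))
```

```text
target [0.586  0.245  0.1962] delta [ 0.0001  0.0012  0.0001 -0.0017  0.0004  0.0009] j [-0.2191  0.4448 -0.4182  1.9933  0.8355  0.4566 -1.0909] f [ 0.484   1.006  -0.8367] 0.016522351439414988
[0.5849 0.2447 0.1957] [-0.2191  0.4448 -0.4182  1.9933  0.8355  0.4566 -1.0909]
```

View pics/w8c.png

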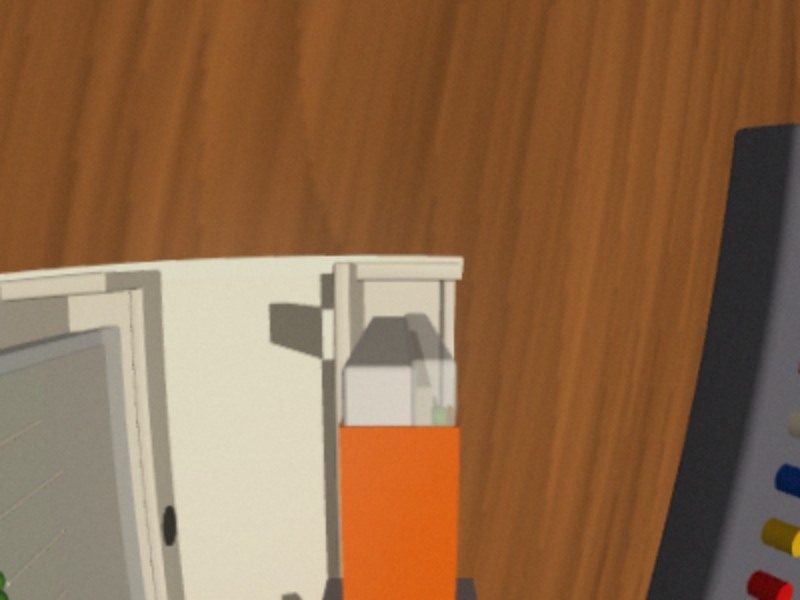

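Orange lines up in bay two just as green did, between the backrest (x≈345) and the lip (x≈450). Green's lid is at the left, undisturbed. Lowering.

Request:
drive_effector:
  steps:
    - {"xyz":[0, 0, 0.005], "rot":[-0.002, 0, 0.001]}
    - {"xyz":[0, 0, 0.009], "rot":[-0.002, 0, 0.001]}
    - {"xyz":[0, 0, 0.013], "rot":[-0.002, 0, 0.001]}
    - {"xyz":[0, 0, 0.016], "rot":[-0.002, 0, 0.001]}
    - {"xyz":[0, 0, 0.0165], "rot":[-0.002, 0, 0.001]}

```text
clock: 19.7
tcp_pos: [0.5915, 0.2457, 0.1789]
orientation: [1.806, 2.171, 0.478]
contact_force: [-0.2, -0.0, -0.7]
grip_width: 0.0164
gripper_force: 40.1
```

Request:
drive_effector:
  steps:
    - {}
    - {}
    - {}

```text
clock: 20.0
tcp_pos: [0.5915, 0.2459, 0.1797]
orientation: [1.806, 2.171, 0.479]
contact_force: [0.4, -0.4, -0.9]
grip_width: 0.0164
gripper_force: 40.1
```

Request:
drive_effector:
  steps:
    - {"xyz":[0, 0, 0.001]}
    - {"xyz":[0, 0, 0.0015]}
    - {"xyz":[0, 0, 0.0015]}

```text
clock: 20.3
tcp_pos: [0.5921, 0.2459, 0.1782]
orientation: [1.806, 2.171, 0.479]
contact_force: [-0.1, 0.2, -1.2]
grip_width: 0.0165
gripper_force: 40.1
```

Request:
drive_effector:
  steps:
    - {"xyz":[0, 0, 0.0005]}
    - {"xyz":[0, 0, 0.001]}
    - {"xyz":[0, 0, 0.001]}

```text
clock: 20.6
tcp_pos: [0.5925, 0.2459, 0.1776]
orientation: [1.806, 2.171, 0.479]
contact_force: [-3.7, -2.4, 2.7]
grip_width: 0.0165
gripper_force: 40.7
```

```bash
python3 tgt.py 2 0 0 157.5
```

```text
target [0.5907 0.2459 0.1763] delta [ 0.0003 -0.0021  0.0004 -0.0011  0.0011  0.    ] j [-0.2438  0.4785 -0.3848  1.9885  0.8812  0.4301 -1.1337] f [-3.7256 -2.3871  2.721 ] 0.0165381332672857
```

Request:
drive_effector:
  steps:
    - {"xyz":[0, 0, 0.0005]}
    - {"xyz":[0, 0, 0.0005]}
    - {"xyz":[0, 0, 0.0005]}

```text
clock: 20.9
tcp_pos: [0.5926, 0.2459, 0.1776]
orientation: [1.806, 2.17, 0.479]
contact_force: [-6.4, -3.8, 8.5]
grip_width: 0.0167
gripper_force: 41.8
```

Request:
drive_effector:
  steps:
    - {"xyz":[0, -0.001, 0]}
    - {"xyz":[0, -0.002, 0]}
    - {"xyz":[0, -0.003, 0]}
    - {"xyz":[0, -0.003, 0]}

```text
clock: 21.3
tcp_pos: [0.5913, 0.2458, 0.177]
orientation: [1.805, 2.169, 0.483]
contact_force: [0.1, -1.5, 6.3]
grip_width: 0.0166
gripper_force: 41.1
```

```bash
python3 tgt.py 2 0 0 157.5
```

```text
target [0.5907 0.2459 0.1763] delta [ 0.0002 -0.0007  0.0003  0.0017  0.0003 -0.0006] j [-0.2486  0.4768 -0.3797  1.9935  0.8889  0.424  -1.1441] f [ 0.0801 -1.5491  6.338 ] 0.016635245785703117
```

Request:
drive_effector:
  steps:
    - {"xyz":[0, -0.001, 0]}
    - {"xyz":[0, -0.001, 0]}
    - {"xyz":[0, -0.001, 0]}

```text
clock: 21.6
tcp_pos: [0.5904, 0.2458, 0.1765]
orientation: [1.805, 2.169, 0.483]
contact_force: [-0.0, -1.3, 6.0]
grip_width: 0.017
gripper_force: 41.0
```

```bash
python3 tgt.py 2 0 0 157.5
```

```text
target [0.5907 0.2459 0.1763] delta [-0.      0.0002  0.0003  0.0017  0.     -0.0004] j [-0.2501  0.4762 -0.3786  1.9957  0.8909  0.4224 -1.1471] f [-0.0096 -1.3375  5.9638] 0.017020553475309813
```

Request:
drive_effector:
  steps:
    - {}
    - {}
    - {}
    - {}
  jaw: 0.05
  clamp_n: 40

```text
clock: 22.0
tcp_pos: [0.589, 0.2454, 0.1749]
orientation: [1.806, 2.171, 0.479]
contact_force: [0.0, 0.7, 0.2]
grip_width: 0.0499
gripper_force: 0.0
```

Request:
drive_effector:
  steps:
    - {"xyz":[0, 0.001, -0.02]}
    - {"xyz":[0, 0.001, -0.05]}
    - {"xyz":[0, 0.001, -0.09]}
    - {"xyz":[0, 0.001, -0.13]}
    - {"xyz":[0, 0.001, -0.17]}

```text
clock: 22.5
tcp_pos: [0.5186, 0.2324, 0.3307]
orientation: [1.806, 2.172, 0.478]
contact_force: [0.5, -0.8, 0.6]
grip_width: 0.05
gripper_force: 0.0
```

Request:
drive_effector:
  steps:
    - {}
    - {}
    - {}

```text
clock: 22.8
tcp_pos: [0.5195, 0.232, 0.3285]
orientation: [1.807, 2.171, 0.477]
contact_force: [0.1, 0.4, -0.2]
grip_width: 0.0499
gripper_force: 0.0
```

```bash
python3 look.py w9
sed -i 's/"orange":(5,16)/"orange":(3,20)/' h.py; sed -i 's/),110)/),int(sys.argv[4]))/' chk.py; python3 chk.py w9 2 orange 225; python3 chk.py w9 1 green 110
```

```text
[0.5195 0.232  0.3285] [-0.0565  0.1801 -0.6094  2.0026  0.4906  0.6508 -0.7983]
242
bay coords pct 2,10,50,90,98:
 [[  1.0856 -49.5683 119.0781]
 [  3.4599 -48.6301 119.5206]
 [  9.9239 -42.8984 120.4516]
 [ 15.4569 -34.2269 121.2412]
 [ 16.2849 -30.4098 121.7823]]
top edge: x [ 1.2754 16.2555] y [-49.7528 -29.4904] z 120.45162468064908
top z=ax+by+c [ -0.6977   1.936  209.0913]
3313
bay coords pct 2,10,50,90,98:
 [[  0.095  -47.946  118.8821]
 [  1.5619 -38.4982 119.4374]
 [  8.785    3.5177 120.2816]
 [ 15.8824  40.7371 121.1522]
 [ 17.1531  47.8232 121.6402]]
top edge: x [ 0.3162 16.9924] y [-49.081   48.6035] z 120.2815512793005
top z=ax+by+c [  1.081    0.0257 111.1076]
```

View pics/w9.png

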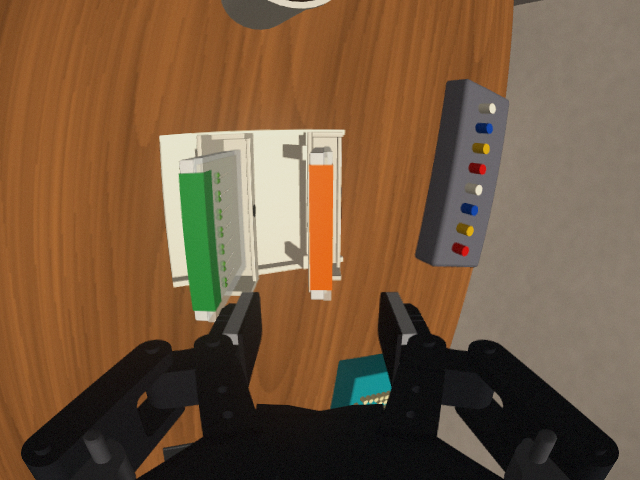

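Run:
```python
from h import *
c=dict(np.load("pics/w9.npz"));h=cv2.cvtColor(cv2.imread("pics/w9.png"),cv2.COLOR_BGR2HSV)[155:298,300:342]
v,u=np.nonzero(cv2.inRange(h,(5,190,200),(20,255,255)));px=np.c_[u+300,v+155].astype(float);d=c["d"][v+155,u+300]
q=cv2.fisheye.undistortPoints(px.reshape(-1,1,2),c["camera_matrix"],np.zeros(4))[:,0]
o,R=bayframe(B2);L=((np.c_[q,np.ones(len(q))]*d[:,None]-c["t"])@c["R"]-o)@R*1000
L=L[L[:,2]>112];print(len(L),np.percentile(L,[2,50,98],axis=0))
for s in(-1,1):
    k=s*L[:,1]>25;print(s,np.percentile(L[k],[3,50,97],axis=0)[:,[0,2]])
```

```text
2760 [[ -0.0341 -47.4872 119.0127]
 [  8.2633   3.0439 120.4055]
 [ 16.3796  47.8384 121.8246]]
-1 [[  0.3522 119.2561]
 [  8.3015 120.3981]
 [ 16.2209 121.6439]]
1 [[  0.1098 119.0208]
 [  8.2556 120.4443]
 [ 16.403  121.9229]]
```

Both plates are home, flush at both ends and fully down. The gripper is clear.

```bash
python3 -c "
from bench import r, vision, job, telemetry
print(job.hand_in())"
```

```text
the job is handed in; nothing more can be done
None
```

I leaned the green plate in bay one, then the orange in bay two, taped edge up and lid out; the camera shows both fully down and flush. The blue plate stayed in the carrier, and I handed the job in at about 23 s.

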